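Guide rod through the test fixture's two bushings

TASK

Look at how far apart the fixture's two bushings are set and take from the rack the guide rod (short or long) of suitable length; thread it from above through the upper bushing and then through the lower one, so that its tip stands at least 8 mm out below the lower bushing without touching the base plate, while its collar hangs clear above the upper bushing by no more than 30 mm. Finish still holding the rod there, spanning both bushings, upright, still and carried by the gripper alone, for a colleague to fit the clip. Leave the other rod in the rack and everything else on the bench where it is.

Things in the scene. Friction and masses are not known exactly. Their poses are not given: they have to be found in the camera images.
- stand: steel test fixture, fixed to the bench: a base plate 100 x 180 mm, 10 mm thick, a 30 mm square post 170 mm high centred 98 mm from the bushing axis along the stand's +y, and the lower arm with the lower bushing; origin on the bench surface straight below the axis of both bushings, z up
- lower_bushing (a point): centre of the underside of the lower bushing, 45 mm above the bench and 35 mm above the base plate's top; the hole goes right through, 18 mm in diameter, 12 mm long; a brass collar 3 mm high (bore 22 mm) on top of it
- upper_bushing (a point): centre of the top rim of the upper bushing, straight above the lower one; 95 to 160 mm above the bench, set anew each time; a brass collar 3 mm high (bore 22 mm), then a hole 18 mm in diameter, 12 mm long; its arm is rigidly clamped to the post with a 52 mm square clamp
- rack: aluminium rack block, fixed, 60 mm (x) by 180 mm (y), 36 mm high, with two upright holes 15.5 mm wide and 30 mm deep at 55 mm either side of its centre along y, one rod standing in each; origin at the centre of its underside
- short_rod: the short steel guide rod; origin at its tip, its z axis runs from the tip up to the grip, its x and y axes are square to the grip's flat sides; upright with its tip in a rack hole at the start (it may lean by up to about 0.05 rad)
- short_rod_grip (a point): centre of the short rod's dark square grip (22 x 22 mm across, 44 mm high, flats along the rod's x and y); 128 mm above the rod's tip, 28 mm above the underside of its collar
- short_rod_collar (a point): centre of the underside of the short rod's round collar (30 mm across, 6 mm thick, directly under the grip); 100 mm above the tip: this is the usable length of the rod, which is 14 mm across with its last 8 mm tapering to 9 mm
- short_rod_tip (a point): the tip (lower end) of the short rod, on its axis
- long_rod: the long steel guide rod; origin at its tip, its z axis runs from the tip up to the grip, its x and y axes are square to the grip's flat sides; upright with its tip in a rack hole at the start (it may lean by up to about 0.05 rad)
- long_rod_grip (a point): centre of the long rod's dark square grip (22 x 22 mm across, 44 mm high, flats along the rod's x and y); 163 mm above the rod's tip, 28 mm above the underside of its collar
- long_rod_collar (a point): centre of the underside of the long rod's round collar (30 mm across, 6 mm thick, directly under the grip); 135 mm above the tip: this is the usable length of the rod, which is 14 mm across with its last 8 mm tapering to 9 mm
- long_rod_tip (a point): the tip (lower end) of the long rod, on its axis
- spare_bushing_mid (a point): a loose brass ring, 32 mm across, 18 mm high, bore 18 mm, lying on top of the rack between the two rods; not needed; point at its centre
- nut_mid (a point): a small loose round steel nut, 20 mm across, 10 mm high, lying on the stand's base plate beside the lower arm; not needed; point at its centre
- mouse_mid (a point): a black computer mouse, 105 x 60 x 33 mm, beyond the fixture; not needed; point at its centre
- tape_mid (a point): a black roll of tape lying flat, 80 mm across, 24 mm high; not needed; point at its centre
- mug_mid (a point): a white mug, 80 mm across, 92 mm high, standing on the left side; not needed; point at its centre
- screwdriver_grip (a point): a screwdriver, 200 mm long, lying near the robot; not needed; point on its handle
- wrench_grip (a point): a steel wrench, 180 mm long, lying at the far side; not needed; point on its handle
Not all that is in view belongs to the job. Leave any turquoise look-alike of the short_rod alone. Leave any pink or turquoise look-alike of the long_rod alone.

How it is judged (in metres and radians):
On the way, in this order (a step that is already met when the one before it is completed fails the run):
1. a rod's tip has entered the upper bushing (((horizontal distance between short_rod_tip and upper_bushing below 0.006 m and z of short_rod_tip in the frame of upper_bushing below -0.004 m and angle between short_rod's own z axis and vertical below 0.15 rad) or (horizontal distance between long_rod_tip and upper_bushing below 0.006 m and z of long_rod_tip in the frame of upper_bushing below -0.004 m and angle between long_rod's own z axis and vertical below 0.15 rad))), for 0.05 s.
2. a rod's tip has come out below the lower bushing (((horizontal distance between short_rod_tip and lower_bushing below 0.006 m and z of short_rod_tip in the frame of lower_bushing below -0.004 m and angle between short_rod's own z axis and vertical below 0.15 rad) or (horizontal distance between long_rod_tip and lower_bushing below 0.006 m and z of long_rod_tip in the frame of lower_bushing below -0.004 m and angle between long_rod's own z axis and vertical below 0.15 rad))), for 0.1 s.
At the end, for the whole second after the job is handed in: One rod held by the fingers (over 1 N), still, within 0.08 rad and 6 mm of the bushings' axis, tip 8 to 33 mm below the lower bushing's underside, collar 2 to 30 mm above the upper rim; the other rod stands in the rack. Close setting: short rod only; wide: long only; between: either (((horizontal distance between short_rod_tip and lower_bushing below 0.006 m and horizontal distance between short_rod_collar and upper_bushing below 0.006 m and angle between the z axis of short_rod and the z axis of stand, either way round below 0.08 rad and z of short_rod_tip in the frame of lower_bushing between -0.033 and -0.008 m and z of short_rod_collar in the frame of upper_bushing between 0.002 and 0.03 m and contact force between the fingers and short_rod above 1 N and linear speed of short_rod below 0.02 m/s and horizontal distance between long_rod_tip and rack below 0.075 m and height (world z) of long_rod_tip below 0.015 m and angle between long_rod's own z axis and vertical below 0.2 rad) or (horizontal distance between long_rod_tip and lower_bushing below 0.006 m and horizontal distance between long_rod_collar and upper_bushing below 0.006 m and angle between the z axis of long_rod and the z axis of stand, either way round below 0.08 rad and z of long_rod_tip in the frame of lower_bushing between -0.033 and -0.008 m and z of long_rod_collar in the frame of upper_bushing between 0.002 and 0.03 m and contact force between the fingers and long_rod above 1 N and linear speed of long_rod below 0.02 m/s and horizontal distance between short_rod_tip and rack below 0.075 m and height (world z) of short_rod_tip below 0.015 m and angle between short_rod's own z axis and vertical below 0.2 rad))); the arm keeps its last pose, push and grip.
It fails at once if a bystander was displaced by more than 30 mm (distance of any of spare_bushing_mid, nut_mid, mouse_mid, tape_mid, mug_mid, screwdriver_grip, wrench_grip from where it was at the start of the episode above 0.03 m).
It also fails if it takes over 56 s, if anything falls off the work surface, if the arm or the gripper's body presses on something with over 40 N, if the wrist force passes 120 N, or if a joint passes its speed limit or range.

ROBOT

A 7-joint arm with a two-finger parallel gripper is mounted at the origin on the work surface. World frame = base frame: x ahead of the robot, y to its left, z up, the work surface at z = 0. Lengths are in m, angles in degrees, forces in N, time in s.
With the tool pointing down it reaches from about 0.425 to 0.875 m from the base axis. Payload 4.7 kg.
Tool frame: the origin (TCP) lies at the very end of the fingers, on their centre line; the grasp point (between the pads) lies 19 mm behind it; z points along the fingers, y is the line along which they close (so a half turn about z gives the same grasp; the last joint's range is limited). The gripper opens to 87 mm and grips with 3 to 60 N. Pads are 19 mm wide; open, the fingers measure 117 mm over their backs; the gripper's body (75 mm by 190 mm) begins 51 mm behind the grasp point.
Start: joints at [-63.02, 18.392, -4.016, 83.108, 1.295, 78.541, -3.26], TCP at [0.287, 0.583, 0.223] pointing down, gripper open.
Joint ranges: [-163.93, 163.93], [-17.29, 119.83], [-79.2, 71.16], [3.27, 140.29], [-89.18, 269.18], [5.43, 117.66], [-154.24, 154.24]. Speed limits (degrees/s): [147.25, 147.25, 180, 180, 180, 180, 180].

INTERFACE

Orientations are given as [roll, pitch, yaw] about the fixed x, y, z axes, in that order (R = Rz(yaw) Ry(pitch) Rx(roll)).
In Python, from cell import telemetry, cams, env gives the robot as it stands.
- The arm moves only by the tool arm_command, never from a script. Its argument "series" is text: rows parted by semicolons, each of 5 numbers parted by spaces: the shift along the tool's x, y, z in mm, then the turn about the tool's z in rad, then the closure in counts, from 0 (fully open) to 255 (shut). A call has 1 to 20 rows; each row shifts and turns the commanded pose from where the row before left it, along the tool's axes as they then stand; what a row does not reach is not made up. A row lasts 1/12 s, in which the tool goes at most 41.7 mm and 7.16 degrees, less where a joint would pass 70% of its speed; a pose out of reach is approached as far as the arm can. A call is refused whole if a number of a shift passes 41.7 or a number of a turn 0.125, either way. A call with a gripper value outside its range is refused whole. The fingers move at their own pace and stop on an object; "squeeze" is the grip in N (left out, the last holds). Time passes only in rows, so rows that do not move let the fingers close. It gives the time, the measured TCP pose, the force, the opening and the grip force at its end, in the units of the state.
- telemetry.get_obs(): the state, without advancing time (a new reading comes with each control period).
- cams.read_camera(name): name is "scene" or "top" or "wrist"; returns the picture (480x640x3 uint8, blue, green, red); there is no depth.
- cams.calibration(name): a dict with "K" (3x3 intrinsics, pixels), "origin" and "rotation" of the camera in the world; the wrist camera has in their place "hand_eye" (4x4, takes a point from camera to tool coordinates, whose origin is the TCP and whose axes are the flange's). Camera axes: x right, y down, z forward; pixel columns grow to the right and rows downward; lengths in m; the calibration is good to about 2 mm. The wrist camera is an equidistant fisheye: a pixel r from the principal point sees the ray r / f radians off the axis. A picture is of the moment at which its call begins: read the wrist's pose just before it. calibration takes no time and is no camera call.
- env.sign_off(): hands the job in; it is judged then, once.
The state is a dict: "time_s": time; "qpos": joint angles; "joint_velocities": joint speeds; "effort": joint torques, N m; "tool_pos": TCP position; "tool_rot": TCP orientation; "force": force on the tool from outside, world axes, zero at the start; "wrist_torque": the same for the moment, N m; "grip_width": finger opening in m; "grasp_force": force on a finger pad.
Only numpy, scipy, OpenCV 4.12 (cv2) and the standard library are available. Lean on these libraries where they do the work, as an engineer would, in place of code of your own. Each camera call takes 0.05 s, during which the arm holds its last target. There are 200 camera calls.

## Working session

There is one attempt and no reset: what is moved stays moved. The work goes in short steps, Python scripts to look and compute and a tool call to move; the robot and the scene stay as the last step left them, time stands still between calls to the robot, and variables do not carry over. Pictures are saved under pics/ and viewed, at most 10 in all, crops included, and the job is handed in when it is done.

Besides the shell and the picture viewer there is one more tool, called after "Emit:" as name(argument=value, ...) on one line, values as JSON. arm_command: Moves the arm, as the interface text tells. Its arguments: {"type":"object","properties":{"series":{"type":"string"},"squeeze":{"type":"number"}},"required":["series"]}

```bash
mkdir -p pics; python3 - <<'E'
from cell import telemetry, cams, env
import cv2
print(telemetry.get_obs())
for n in ("scene","top"):
    cv2.imwrite(f"pics/{n}0.png",cams.read_camera(n))
for n in ("scene","top","wrist"): print(n,cams.calibration(n))
E
```

```text
{'time_s': 0.0, 'qpos': array([-63.01716772,  18.43599111,  -4.0148967 ,  83.1741573 ,
         1.29564007,  78.54152152,  -3.25949446]), 'joint_velocities': array([-0.00524995,  0.05925321,  0.05689048, -0.0033995 , -0.03604104,
       -0.03385612,  0.02911443]), 'effort': array([-3.95279176e-05, -4.91298866e+01, -4.04076995e-01, -3.12520480e+01,
       -6.39447151e-02,  4.37510514e-02,  1.70465250e-04]), 'tool_pos': array([0.28653657, 0.58282108, 0.22150274]), 'tool_rot': array([-1.79893606e+02,  6.63529921e-03,  1.53826938e+02]), 'force': array([ 0.14587041, -0.89355241, -0.64312393]), 'wrist_torque': array([-0.00643592, -0.00442664, -0.01220278]), 'grasp_force': 0.0, 'grip_width': 0.08732480181534831}
scene {'K': array([[512.17248143,   0.        , 327.0378359 ],
       [  0.        , 512.17248143, 233.47214123],
       [  0.        ,   0.        ,   1.        ]]), 'origin': array([1.49473049, 0.04093234, 0.99517407]), 'rotation': array([-132.68539652,    0.51072372,   87.49888846])}
top {'K': array([[516.05202803,   0.        , 322.25011497],
       [  0.        , 516.05202803, 246.52506005],
       [  0.        ,   0.        ,   1.        ]]), 'origin': array([0.45924284, 0.08399805, 1.37583955]), 'rotation': array([-176.48156571,    0.38299399,  -90.00074983])}
wrist {'K': array([[371.64829954,   0.        , 314.86850419],
       [  0.        , 371.64829954, 238.69974283],
       [  0.        ,   0.        ,   1.        ]]), 'hand_eye': array([[-8.48790640e-04, -9.67442824e-01, -2.53088248e-01,
         7.04360425e-02],
       [ 9.99999611e-01, -8.81728703e-04,  1.67206362e-05,
         1.79591656e-03],
       [-2.39331432e-04, -2.53088136e-01,  9.67443196e-01,
        -1.61502196e-01],
       [ 0.00000000e+00,  0.00000000e+00,  0.00000000e+00,
         1.00000000e+00]])}
```

View pics/scene0.png

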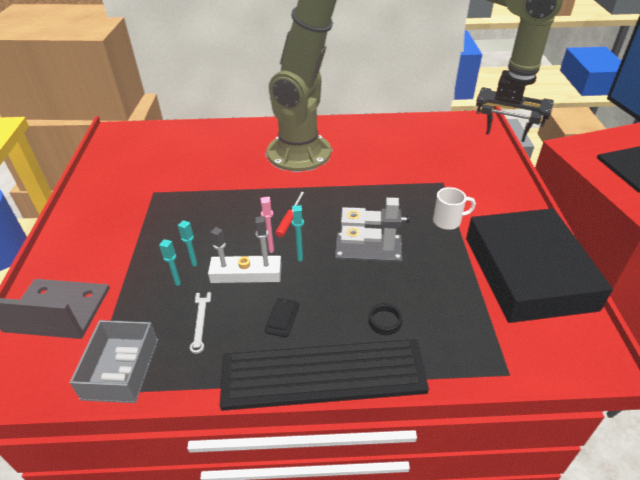

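View pics/top0.png

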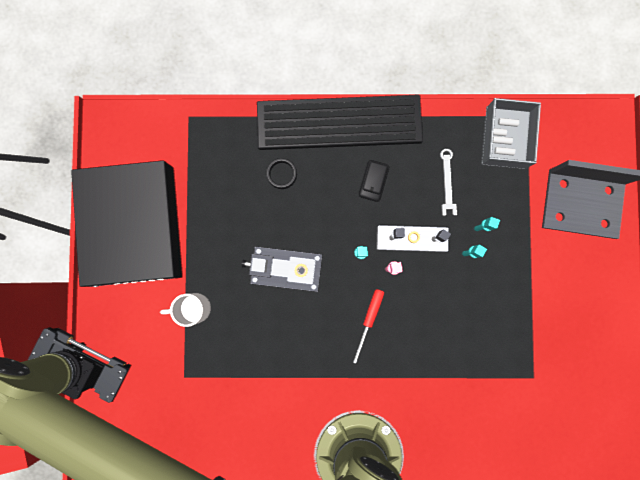

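Scene image: the two dark-gripped rods stand in the white rack at (217,232), which looks short, and (261,222), which looks long. Look-alikes are pink (267,205) and turquoise (298,215), (186,230) and (168,248). The fixture is at (370,230). I'll choose among the dark ones in the rack and check in a close crop.

```bash
cat > h.py <<'E'
import numpy as np, cv2
from scipy.spatial.transform import Rotation as R
from cell import telemetry, cams, env
def ray(n,uv):
    c=cams.calibration(n);K=c["K"];d=np.array([(uv[0]-K[0,2])/K[0,0],(uv[1]-K[1,2])/K[1,1],1])
    return c["origin"],R.from_euler('xyz',c["rotation"],degrees=True).as_matrix()@d
def plane(n,uv,z):
    o,d=ray(n,uv);return o+d*(z-o[2])/d[2]
def two(a,b):
    (o1,d1),(o2,d2)=ray("scene",a),ray("top",b)
    t=np.linalg.lstsq(np.c_[d1,-d2],o2-o1,rcond=None)[0];p,q=o1+t[0]*d1,o2+t[1]*d2
    return (p+q)/2,np.linalg.norm(p-q)
def proj(n,p):
    c=cams.calibration(n);q=R.from_euler('xyz',c["rotation"],degrees=True).inv().apply(np.array(p)-c["origin"]);k=c["K"]@q;return k[:2]/k[2]
E
python3 - <<'E'
import cv2,numpy as np
s=cv2.imread("pics/scene0.png");t=cv2.imread("pics/top0.png")
f=lambda im,x,y,w,h,k:cv2.resize(im[y:y+h,x:x+w],None,fx=k,fy=k,interpolation=cv2.INTER_CUBIC)
a=np.hstack([f(s,200,190,100,100,4),f(s,325,180,100,100,4)])
b=np.hstack([f(t,365,210,100,50,4),f(t,235,235,100,50,4)])
cv2.imwrite("pics/c1.png",np.vstack([a,b]))
E
```

```text
(no output)
```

View pics/c1.png

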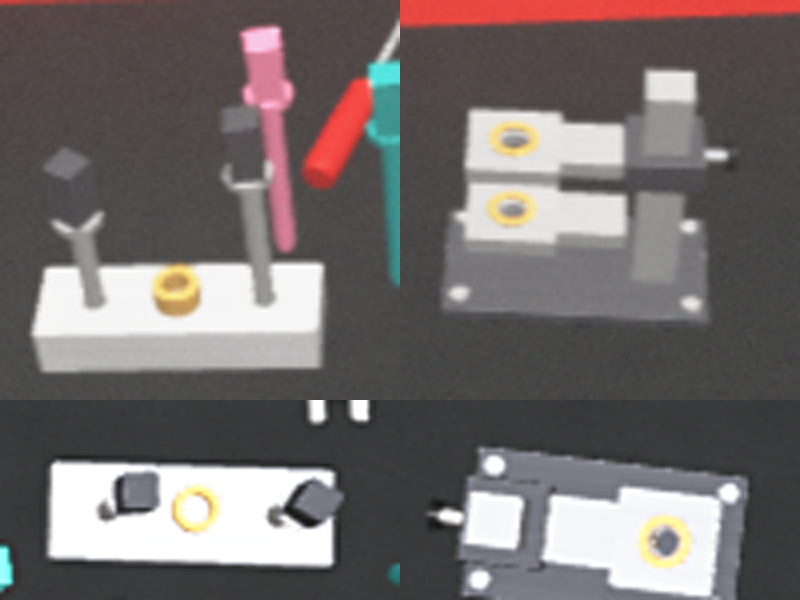

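Crop: the rack holds the short rod on the left (grip top at about scene (216,231), grip turned roughly 35°) and the long rod on the right (grip top at about (259,220)). The upper bushing is at scene (353,214.5) and top (301,270), the lower at scene (353,232).

```bash
python3 - <<'E'
from h import *
np.set_printoptions(precision=4,suppress=True)
s=cv2.imread("pics/scene0.png");t=cv2.imread("pics/top0.png")
c=lambda u,v,x0,y0:((u+.5)/4-.5+x0,(v+.5)/4-.5+y0)
us=c(513-400,139,325,180);ls=c(512-400,209,325,180);ut=c(665-400,541-400,235,235)
up,e=two(us,ut);print("upper",up,e,"lower(z.06)",plane("scene",ls,.06))
# refine: vertical line constraint, offset scene vs top
print("upper scene z for xy of top@z", [(z,plane("scene",us,z)[:2],plane("top",ut,z)[:2]) for z in (.095,.1,.105,.11,.115,.12)])
# brass centroids
for n,im in(("scene",s),("top",t)):
    h=cv2.cvtColor(im,cv2.COLOR_BGR2HSV);m=cv2.inRange(h,(15,100,80),(32,255,255))
    N,l,st,ce=cv2.connectedComponentsWithStats(m)
    print(n,[(st[i,:4].tolist(),(st[i,0]+st[i,2]/2-.5,st[i,1]+st[i,3]/2-.5)) for i in range(1,N) if st[i,4]>15])
# rack top corners from top view (white)
h=cv2.cvtColor(t,cv2.COLOR_BGR2HSV);m=cv2.inRange(h,(0,0,150),(179,60,255))
for (x,y,w,hh) in((370,215,90,45),(243,240,85,55)):
    mm=np.zeros_like(m);mm[y:y+hh,x:x+w]=m[y:y+hh,x:x+w]
    cs=sorted(cv2.findContours(mm,0,2)[0],key=cv2.contourArea)[::-1][:2]
    for k in cs:
        r=cv2.minAreaRect(k);print("rect",r)
        print([plane("top",p,.036 if x==370 else up[2]-.003)[:2] for p in cv2.boxPoints(r)])
# grip tops (pixels by eye, crop)
for nm,a,b,z in(("short",c(66,164,200,190),c(320,497-400,365,210),.156),("long",c(240,120,200,190),c(143,490-400,365,210),.191)):
    print(nm,two(a,b),plane("scene",a,z),plane("top",b,z))
E
```

```text
upper [0.4796 0.1447 0.123 ] 0.0009099391602582553 lower(z.06) [0.4787 0.1461 0.06  ]
upper scene z for xy of top@z [(0.095, array([0.447 , 0.1485]), array([0.48  , 0.1456])), (0.1, array([0.4528, 0.1479]), array([0.4799, 0.1453])), (0.105, array([0.4586, 0.1473]), array([0.4798, 0.1451])), (0.11, array([0.4645, 0.1467]), array([0.4797, 0.1449])), (0.115, array([0.4703, 0.1461]), array([0.4797, 0.1446])), (0.12, array([0.4761, 0.1455]), array([0.4796, 0.1444]))]
scene [([0, 0, 138, 215], (np.float64(68.5), np.float64(107.0))), ([557, 0, 18, 16], (np.float64(565.5), np.float64(7.5))), ([133, 81, 7, 8], (np.float64(136.0), np.float64(84.5))), ([129, 91, 26, 30], (np.float64(141.5), np.float64(105.5))), ([524, 101, 16, 6], (np.float64(531.5), np.float64(103.5))), ([118, 102, 6, 9], (np.float64(120.5), np.float64(106.0))), ([485, 103, 30, 6], (np.float64(499.5), np.float64(105.5))), ([538, 107, 67, 35], (np.float64(571.0), np.float64(124.0))), ([88, 110, 10, 7], (np.float64(92.5), np.float64(113.0))), ([55, 157, 5, 9], (np.float64(57.0), np.float64(161.0))), ([47, 176, 6, 9], (np.float64
[... 561 characters left out ...]
rray([ 0.6238, -0.2218])]
rect ((294.0384521484375, 269.8077087402344), (47.336219787597656, 34.339176177978516), 6.115502834320068)
[array([0.4444, 0.2225]), array([0.5275, 0.2141]), array([0.5152, 0.0993]), array([0.4323, 0.1082])]
rect ((254.3538818359375, 264.16925048828125), (20.837833404541016, 13.891889572143555), 7.125016689300537)
[array([0.4799, 0.2849]), array([0.5134, 0.281 ]), array([0.5071, 0.2305]), array([0.4736, 0.2345])]
short (array([ 0.5638, -0.1963,  0.1589]), np.float64(0.001285363042493339)) [ 0.5607 -0.1965  0.156 ] [ 0.5641 -0.1977  0.156 ]
long (array([ 0.5653, -0.0875,  0.1905]), np.float64(0.0009471974649399843)) [ 0.5659 -0.087   0.191 ] [ 0.5652 -0.0879  0.191 ]
```

```bash
cat >> h.py <<'E'
def toolmove(dst,yaw=None,steps=None):
    """world target -> tool-axis shift mm (current yaw) and turn rad about tool z"""
    o=telemetry.get_obs();M=R.from_euler('xyz',o["tool_rot"],degrees=True).as_matrix()
    d=M.T@(np.array(dst)-o["tool_pos"])*1000
    t=0 if yaw is None else np.radians(-((yaw-o["tool_rot"][2]+180)%360-180))
    return d.round(1),round(t,3)
E
python3 - <<'E'
from h import *
np.set_printoptions(precision=3,suppress=True)
print("turqA",two((186,226),(478,251)),"turqB",two((167,244),(491,224)),"pink",two((266,200),(394,268)),"turqC",two((297,210),(361,253)))
c=lambda u,v,x0,y0:((u+.5)/4-.5+x0,(v+.5)/4-.5+y0)
print([plane("scene",c(u,v,200,190),.156)[:2] for u,v in((44,165),(65,150),(88,163),(68,180))])
print([plane("top",c(u,v-400,365,210),.156)[:2] for u,v in((310,478),(343,495),(325,525),(285,507))])
print(toolmove((.47,.145,.29)),toolmove((.40,.30,.29)))
E
```

```text
turqA (array([ 0.524, -0.279,  0.143]), np.float64(0.0018216389268573214)) turqB (array([ 0.589, -0.312,  0.144]), np.float64(0.0011976878886886442)) pink (array([ 0.483, -0.075,  0.184]), np.float64(0.0025014153289466936)) turqC (array([0.518, 0.002, 0.177]), np.float64(0.0002554645709960031))
[array([ 0.561, -0.21 ]), array([ 0.548, -0.199]), array([ 0.561, -0.183]), array([ 0.575, -0.194])]
[array([ 0.575, -0.192]), array([ 0.565, -0.211]), array([ 0.548, -0.2  ]), array([ 0.558, -0.177])]
(array([-357.8, -312.2,  -67.9]), 0) (array([-226.6, -204. ,  -68.1]), 0)
```

Emit:
arm_command(series="-18.2 -18.5 -2.4 0 0;-18.2 -18.5 -2.4 0 0;-18.2 -18.5 -2.4 0 0;-18.2 -18.5 -2.4 0 0;-18.2 -18.5 -2.4 0 0;-18.2 -18.5 -2.4 0 0;-18.2 -18.5 -2.4 0 0;-18.2 -18.5 -2.4 0 0;-18.2 -18.5 -2.4 0 0;-18.2 -18.5 -2.4 0 0;-18.2 -18.5 -2.4 0 0;-18.2 -18.5 -2.4 0 0;-18.2 -18.5 -2.4 0 0;-18.2 -18.5 -2.4 0 0;-18.2 -18.5 -2.4 0 0;-18.2 -18.5 -2.4 0 0;-18.2 -18.5 -2.4 0 0;-18.2 -18.5 -2.4 0 0;-18.2 -18.5 -2.4 0 0;-18.2 -18.5 -2.4 0 0")

```text
time_s: 1.77
tool_pos: [0.4502, 0.0894, 0.2704]
tool_rot: [-180.0, -0.0, 153.8]
force: [-0.6, -0.1, -0.3]
grip_width: 0.0872
grasp_force: 0.0
```

Emit:
arm_command(series="0 0 0 0.123 0;0 0 0 0.123 0;0 0 0 0.123 0;0 0 0 0.123 0;0 0 0 0.123 0;0 0 0 0.123 0;0 0 0 0.123 0;0 0 0 0.123 0;0 0 0 0.123 0;0 0 0 0.123 0;0 0 0 0.123 0;0 0 0 0.123 0;0 0 0 0.123 0;0 0 0 0.123 0;0 0 0 0 0;0 0 0 0 0")

```text
time_s: 3.1
tool_pos: [0.45, 0.0906, 0.2703]
tool_rot: [-180.0, 0.0, 55.4]
force: [0.6, -0.1, 0.5]
grip_width: 0.0873
grasp_force: 0.0
```

```bash
cat >> h.py <<'E'
def snap(f):
    o=telemetry.get_obs();im=cams.read_camera("wrist");cv2.imwrite("pics/"+f+".png",im)
    np.savez("pics/"+f,p=o["tool_pos"],r=o["tool_rot"]);return im,(o["tool_pos"],o["tool_rot"])
def load(f):
    z=np.load("pics/"+f+".npz");return cv2.imread("pics/"+f+".png"),(z["p"],z["r"])
def wray(uv,pose):
    c=cams.calibration("wrist");K=c["K"];x,y=uv[0]-K[0,2],uv[1]-K[1,2];r=np.hypot(x,y);th=r/K[0,0]
    d=np.array([x/r*np.sin(th),y/r*np.sin(th),np.cos(th)]);H=c["hand_eye"];M=R.from_euler('xyz',pose[1],degrees=True).as_matrix()
    return pose[0]+M@H[:3,3],M@H[:3,:3]@d
def wplane(uv,z,pose):
    o,d=wray(uv,pose);return o+d*(z-o[2])/d[2]
def wproj(p,pose):
    c=cams.calibration("wrist");K=c["K"];H=c["hand_eye"];M=R.from_euler('xyz',pose[1],degrees=True).as_matrix()
    q=H[:3,:3].T@(M.T@(np.array(p)-pose[0])-H[:3,3]);th=np.arctan2(np.hypot(q[0],q[1]),q[2])
    return K[:2,2]+K[0,0]*th*q[:2]/np.hypot(q[0],q[1])
E
python3 - <<'E'
from h import *
im,p=snap("w1");print(p,wproj((.4796,.1447,.123),p),wproj((.564,-.196,.156),p))
E
```

```text
(array([0.44998395, 0.09063933, 0.27026547]), array([-1.79979840e+02,  2.52210512e-02,  5.53592733e+01])) [309.44526146 154.56710414] [550.82208779 387.94913357]
```

View pics/w1.png

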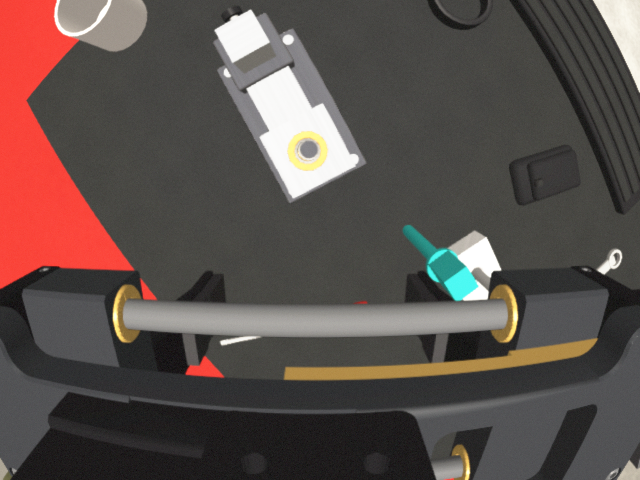

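Wrist view: the upper bushing ring is centred at about (308,150). The short rod is still out of sight behind the gripper, and the turquoise rod is at (445,265). Moving over the short rod at the same yaw, so any hand-eye bias cancels.

Emit:
arm_command(series="-17.3 18.3 -2.1 0 0;-17.3 18.3 -2.1 0 0;-17.3 18.3 -2.1 0 0;-17.3 18.3 -2.1 0 0;-17.3 18.3 -2.1 0 0;-17.3 18.3 -2.1 0 0;-17.3 18.3 -2.1 0 0;-17.3 18.3 -2.1 0 0;-17.3 18.3 -2.1 0 0;-17.3 18.3 -2.1 0 0;-17.3 18.3 -2.1 0 0;-17.3 18.3 -2.1 0 0;-17.3 18.3 -2.1 0 0;-17.3 18.3 -2.1 0 0;0 0 0 0 0;0 0 0 0 0")

```text
time_s: 4.48
tool_pos: [0.5217, -0.2559, 0.2996]
tool_rot: [-180.0, 0.1, 55.1]
force: [0.3, 0.4, -0.9]
grip_width: 0.0872
grasp_force: 0.0
```

```bash
python3 - <<'E'
from h import *
np.set_printoptions(precision=4,suppress=True)
im,p=load("w1")
h=cv2.cvtColor(im,cv2.COLOR_BGR2HSV)[100:200,250:370];m=cv2.inRange(h,(18,90,100),(35,255,255))
c=max(cv2.findContours(m,0,1)[0],key=cv2.contourArea);e=cv2.fitEllipse(c);print(e)
uv=(e[0][0]+250,e[0][1]+100);print(uv,wplane(uv,.123,p),wplane(uv,.118,p))
im,p=snap("w2");print(p,wproj((.564,-.196,.156),p),wproj((.5653,-.0875,.191),p))
cv2.imwrite("pics/w2c.png",cv2.resize(im[50:260,200:480],None,fx=2.8,fy=2.8,interpolation=cv2.INTER_CUBIC))
E
```

```text
((57.17155838012695, 50.457725524902344), (37.54066467285156, 38.098854064941406), 97.78968811035156)
(307.17155838012695, 150.45772552490234) [0.48   0.1486 0.123 ] [0.4798 0.1486 0.118 ]
(array([ 0.5217, -0.2559,  0.2996]), array([-179.9791,    0.0607,   55.1047])) [317.7176 139.9582] [234.8038  23.9882]
```

View pics/w2c.png

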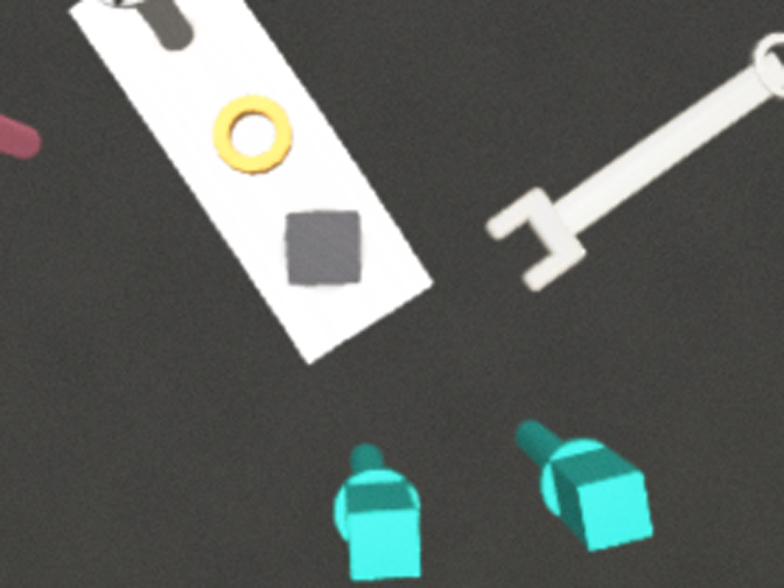

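Wrist crop: the short rod's dark grip is at crop (324,248), which is wrist (316,138), nearly square to the gripper. Its neighbours (turquoise rods, wrench) are clear of the fingers.

```bash
python3 - <<'E'
from h import *
np.set_printoptions(precision=4,suppress=True)
im,p=load("w2")
g=cv2.cvtColor(im,cv2.COLOR_BGR2GRAY)[118:160,296:336]
m=cv2.inRange(g,0,150);c=max(cv2.findContours(m,0,1)[0],key=cv2.contourArea);r=cv2.minAreaRect(c);print(r)
uv=(r[0][0]+296,r[0][1]+118);G=wplane(uv,.156,p)
b=[wplane((x+296,y+118),.156,p)[:2] for x,y in cv2.boxPoints(r)];print(uv,G,b,[np.degrees(np.arctan2(*(b[i+1]-b[i])[::-1])) for i in range(3)])
print(toolmove((G[0],G[1],.2)), toolmove((G[0],G[1],.118)))
E
```

```text
((18.923076629638672, 20.115385055541992), (25.405269622802734, 25.460739135742188), 86.8201675415039)
(314.9230766296387, 138.115385055542) [ 0.563  -0.1935  0.156 ] [array([ 0.5598, -0.1791]), array([ 0.5773, -0.19  ]), array([ 0.5663, -0.2077]), array([ 0.5487, -0.1969])] [np.float64(-31.738773830446814), np.float64(-121.64934939544568), np.float64(148.28797052453916)]
(array([73.3, -0.9, 99.6]), 0) (array([ 73.3,  -0.8, 181.6]), 0)
```

Emit:
arm_command(series="14.6 -0.2 14 -0.007 0;14.6 -0.2 14 -0.007 0;14.6 -0.2 14 -0.007 0;14.6 -0.2 14 -0.007 0;14.6 -0.1 14 -0.007 0;0 0 0 0 0;0 0 0 0 0;0 0 0 0 0")

```text
time_s: 5.2
tool_pos: [0.5621, -0.1937, 0.2309]
tool_rot: [180.0, -0.0, 57.2]
force: [-0.2, -0.7, 0.4]
grip_width: 0.0868
grasp_force: 0.0
```

```bash
python3 - <<'E'
from h import *
o=telemetry.get_obs();print(o["tool_pos"],o["tool_rot"])
print(toolmove((.563,-.1935,.119)))
im,p=snap("w3");print(wproj((.563,-.1935,.156),p))
cv2.imwrite("pics/w3c.png",im[150:400,100:520])
E
```

```text
[ 0.5621207  -0.19366904  0.23086938] [ 1.79950678e+02 -1.80232799e-03  5.72131781e+01]
(array([  0.6,   0.6, 111.9]), 0)
[318.27344203 250.66321984]
```

View pics/w3c.png

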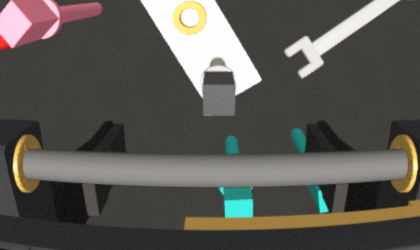

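The grip top sits at wrist (319,250), which is where it was predicted. Descending and closing.

Emit:
arm_command(series="0.6 0.6 12 0 0;0 0 12 0 0;0 0 12 0 0;0 0 12 0 0;0 0 12 0 0;0 0 12 0 0;0 0 12 0 0;0 0 10 0 0;0 0 10 0 0;0 0 8 0 0;0 0 0 0 0;0 0 0 0 0;0 0 0 0 0")

```text
time_s: 6.33
tool_pos: [0.5635, -0.1934, 0.1185]
tool_rot: [179.9, -0.0, 57.2]
force: [-0.5, -0.7, 0.1]
grip_width: 0.087
grasp_force: 0.0
```

Emit:
arm_command(series="0 0 0 0 140;0 0 0 0 140;0 0 0 0 170;0 0 0 0 180;0 0 0 0 190;0 0 0 0 200;0 0 0 0 220;0 0 0 0 255;0 0 0 0 255;0 0 0 0 255;0 0 0 0 255;0 0 0 0 255", squeeze=35)

```text
time_s: 7.33
tool_pos: [0.5633, -0.1934, 0.118]
tool_rot: [180.0, -0.0, 57.2]
force: [0.9, -0.5, -2.2]
grip_width: 0.0216
grasp_force: 34.8
```

Emit:
arm_command(series="0 0 -5 0 255;0 0 -7 0 255;0 0 -9 0 255;0 0 -10 0 255;0 0 -12 0 255;0 0 -12 0 255;0 0 -12 0 255;0 0 -12 0 255;0 0 -12 0 255;0 0 -12 0 255;0 0 -12 0 255;0 0 -12 0 255;0 0 -12 0 255;0 0 -12 0 255;0 0 -12 0 255;0 0 -12 0 255;0 0 -12 0 255;0 0 -12 0 255;0 0 -8 0 255;0 0 0 0 255")

```text
time_s: 9.0
tool_pos: [0.5639, -0.1936, 0.3273]
tool_rot: [179.8, -0.1, 57.2]
force: [0.0, -0.1, -1.7]
grip_width: 0.0215
grasp_force: 34.8
```

```bash
python3 - <<'E'
from h import *
print(toolmove((.500,.120,.33)),toolmove((.480,.1486,.33)))
E
```

```text
(array([ 228.9, -223.8,   -3.1]), 0) (array([ 242.1, -256.1,   -3.2]), 0)
```

Emit:
arm_command(series="7.1 -8 0 0 255;15 -16 0 0 255;15 -16 0 0 255;15 -16 0 0 255;15 -16 0 0 255;15 -16 0 0 255;15 -16 0 0 255;15 -16 0 0 255;15 -16 0 0 255;15 -16 0 0 255;15 -16 0 0 255;15 -16 0 0 255;15 -16 0 0 255;15 -16 0 0 255;15 -16 0 0 255;15 -16 0 0 255;10 -8 0 0 255;0 0 0 0 255;0 0 0 0 255;0 0 0 0 255")

```text
time_s: 10.67
tool_pos: [0.4794, 0.1476, 0.3247]
tool_rot: [180.0, 0.1, 57.1]
force: [0.5, -0.7, -2.2]
grip_width: 0.0219
grasp_force: 34.8
```

```bash
python3 - <<'E'
from h import *
np.set_printoptions(precision=4,suppress=True)
print(toolmove((.480,.1486,.33)))
im,p=snap("w4");print(p,wproj((.48,.1486,.123),p))
s=cams.read_camera("scene");cv2.imwrite("pics/s4.png",s)
q=proj("scene",p[0]-[0,0,.112]);print("scene tip exp",q)
x,y=q.astype(int);x0,y0=x-50,y-60
a=cv2.resize(s[y0:y0+110,x0:x0+100],None,fx=4,fy=4,interpolation=cv2.INTER_CUBIC)
b=im[100:320,220:420];b=cv2.resize(b,(400,440),interpolation=cv2.INTER_CUBIC)
print(x0,y0);cv2.imwrite("pics/c4.png",np.hstack([a,b]))
E
```

```text
(array([ 1.2, -0.1, -5.3]), 0)
(array([0.4794, 0.1476, 0.3247]), array([179.9736,   0.0629,  57.0756])) [316.6698 213.3428]
scene tip exp [354.7392 186.9951]
304 126
```

View pics/c4.png

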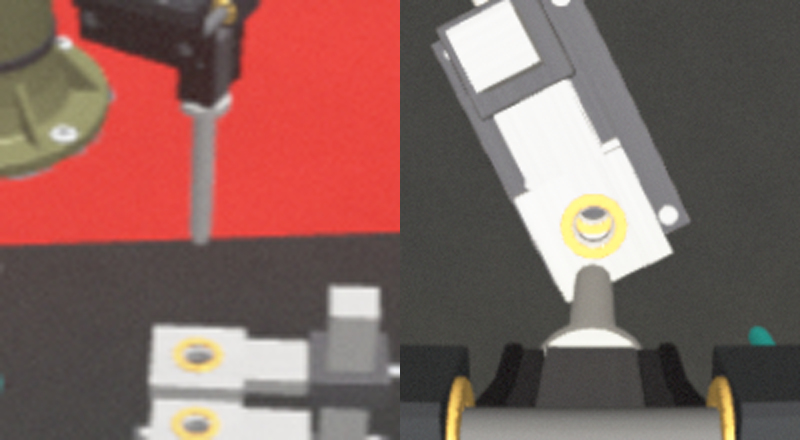

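```bash
python3 - <<'E'
from h import *
np.set_printoptions(precision=3,suppress=True)
im,p=load("w4")
M=R.from_euler('xyz',p[1],degrees=True).as_matrix()
for h,r in((.112,.0045),(.104,.007)):
  for sx in(-.003,0,.003):
    print(h,sx,wproj(p[0]+M@np.array([sx+r,0,h]),p), wproj(p[0]+M@np.array([sx,0,h]),p))
h=cv2.cvtColor(im,cv2.COLOR_BGR2HSV)[190:235,290:345];m=cv2.inRange(h,(18,90,100),(35,255,255))
c=max(cv2.findContours(m,0,1)[0],key=cv2.contourArea);e=cv2.fitEllipse(c);uv=(e[0][0]+290,e[0][1]+190);B=wplane(uv,.123,p);print(uv,e[1],B,toolmove((B[0],B[1],.3)))
print(cv2.cvtColor(im,cv2.COLOR_BGR2GRAY)[222:246,316])
print(cv2.cvtColor(im,cv2.COLOR_BGR2GRAY)[240,300:335],cv2.cvtColor(im,cv2.COLOR_BGR2GRAY)[258,300:335])
E
```

```text
0.112 -0.003 [317.191 235.541] [317.187 241.26 ]
0.112 0 [317.194 231.704] [317.19  237.452]
0.112 0.003 [317.197 227.847] [317.193 233.625]
0.104 -0.003 [317.234 234.937] [317.227 244.085]
0.104 0 [317.237 230.98 ] [317.23  240.179]
0.104 0.003 [317.24  227.003] [317.233 236.251]
(316.3924102783203, 212.6704864501953) (31.19060707092285, 31.280235290527344) [0.48  0.149 0.123] (array([ 1.9, -0.6, 24.9]), 0)
[241 244 242 238 236 237 237 241 244 230 180 146 144 142 145 144 145 146
 146 145 145 147 145 145]
[248 249 250 249 250 250 240 200 137 132 137 140 144 141 144 148 146 146
 142 142 143 139 136 136 135 164 180 167 118  87  77  72  71  73  68] [ 72  72  72  74  81 112 128 134 137 140 143 146 142 146 146 149 146 147
 148 145 140 142 139 138 135 129 115  91  73  70  71  69  70  72  68]
```

The tip shows no measurable lean. Relative to the tip, the bushing is about +2 mm along tool x and 0 along y. Correcting, then lowering to just above the rim.

Emit:
arm_command(series="1 0 2 0 255;1.1 0 8 0 255;0 0 12 0 255;0 0 12 0 255;0 0 12 0 255;0 0 12 0 255;0 0 10 0 255;0 0 6 0 255;0 0 2 0 255;0 0 0 0 255;0 0 0 0 255;0 0 0 0 255")

```text
time_s: 11.77
tool_pos: [0.4808, 0.151, 0.2497]
tool_rot: [180.0, -0.1, 57.2]
force: [0.1, 0.1, -2.1]
grip_width: 0.0217
grasp_force: 34.8
```

```bash
python3 - <<'E'
from h import *
np.set_printoptions(precision=4,suppress=True)
print(toolmove((.48,.149,.144)))
im,p=snap("w5");print(p)
s=cams.read_camera("scene");cv2.imwrite("pics/s5.png",s)
a=cv2.resize(s[160:250,305:405],None,fx=4,fy=4,interpolation=cv2.INTER_CUBIC)
b=cv2.resize(im[160:340,220:420],(400,360),interpolation=cv2.INTER_CUBIC)
cv2.imwrite("pics/c5.png",np.hstack([a,b]))
print(proj("scene",p[0]-[0,0,.112]))
E
```

```text
(array([ -2.3,   0.3, 105.7]), 0)
(array([0.4808, 0.151 , 0.2497]), array([179.9562,  -0.0744,  57.1723]))
[355.3014 210.2846]
```

View pics/c5.png

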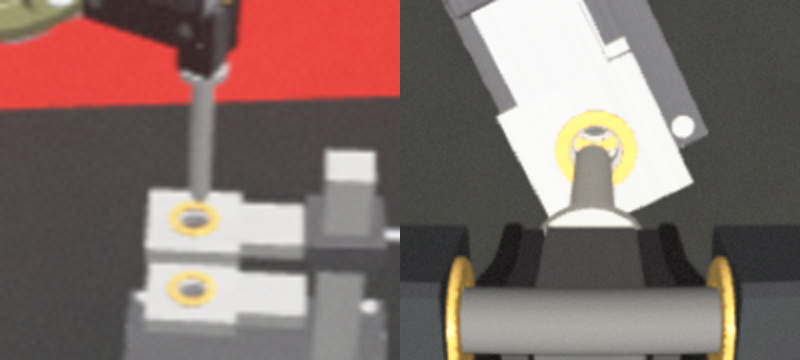

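```bash
cat > m.py <<'E'
from h import *
import sys
np.set_printoptions(precision=4,suppress=True)
def ring(im,p,lo=(290,165,345,250)):
    x0,y0,x1,y1=lo
    h=cv2.cvtColor(im,cv2.COLOR_BGR2HSV)[y0:y1,x0:x1];m=cv2.inRange(h,(18,90,100),(35,255,255))
    c=cv2.convexHull(max(cv2.findContours(m,0,1)[0],key=cv2.contourArea));e=cv2.fitEllipse(c);return (e[0][0]+x0,e[0][1]+y0),e
E
python3 - <<'E'
from m import *
im,p=load("w5");uv,e=ring(im,p);B=wplane(uv,.123,p);print(uv,e,B)
o=telemetry.get_obs();print(o["tool_pos"],o["tool_rot"])
M=R.from_euler('xyz',p[1],degrees=True).as_matrix()
print("bush in tool",(M.T@(B-p[0])*1000))
print("tip exp edge/centre",[wproj(p[0]+M@np.array(v),p) for v in((.0045,0,.112),(0,0,.112),(.007,0,.104))])
g=cv2.cvtColor(im,cv2.COLOR_BGR2GRAY);print(g[225:245,316],g[245,300:335],g[260,300:335])
print("scene y: ring",plane("scene",(353.1,214.5),.123)," tip",plane("scene",(354.9,209.5),.1377))
E
```

```text
(317.5332832336426, 234.74346160888672) ((27.533283233642578, 69.74346160888672), (39.02753829956055, 39.666160583496094), 79.87309265136719) [0.4804 0.1495 0.123 ]
[0.4808 0.1509 0.2497] [179.9584  -0.0698  57.1696]
bush in tool [ -1.5971   0.3351 126.7418]
tip exp edge/centre [array([317.1885, 231.7087]), array([317.1844, 237.4575]), array([317.2314, 230.9851])]
[141 151 168 235 241 234 218 184 151 146 146 147 146 147 151 146 149 149
 149 150] [246 241 239 239 239 239 222 155 134 138 146 147 150 151 148 147 149 148
 148 149 147 144 143 138 137 152 197 227 235 239 239 238 237 238 238] [251 251 250 249 229 174 136 137 142 147 149 147 149 148 147 151 150 151
 147 149 146 146 144 141 137 135 157 220 247 248 247 248 248 248 247]
scene y: ring [0.4801 0.1457 0.123 ]  tip [0.4776 0.1502 0.1377]
```

```bash
python3 - <<'E'
from m import *
s=cv2.imread("pics/s5.png").astype(int)
g=cv2.cvtColor(s.astype(np.uint8),cv2.COLOR_BGR2GRAY)
for r in (190,195,200,204,207,209): print(r,g[r,346:364])
h=cv2.cvtColor(s.astype(np.uint8),cv2.COLOR_BGR2HSV);m=cv2.inRange(h,(12,70,80),(35,255,255))[205:245,340:370]
for c in cv2.findContours(m,0,1)[0]:
    if len(c)>5: print(cv2.boundingRect(c),cv2.fitEllipse(cv2.convexHull(c)))
for z in(.22,.18,.1377,.123,.06): print(z,proj("scene",(.4808,.151,z)),proj("scene",(.48,.149,z)))
E
```

```text
190 [ 70  73  75  74  73  78  97 121 137 142 150 139 104  78  73  69  73  73]
195 [ 77  75  75  72  73  79 102 130 141 151 150 129  95  75  73  76  72  76]
200 [ 75  72  76  76  76  83 106 131 143 149 147 125  88  73  73  78  74  73]
204 [ 74  75  75  74  72  82 108 132 142 148 148 123  84  74  73  77  75  72]
207 [165 154 142 138 138 143 140 137 142 150 149 139 118 111 104 104 103 104]
209 [229 231 230 230 230 229 215 173 145 150 185 221 230 232 230 230 230 230]
(7, 23, 12, 9) ((12.377330780029297, 26.700674057006836), (8.425492286682129, 11.41720962524414), 89.35533905029297)
(8, 5, 12, 9) ((13.20643138885498, 9.168429374694824), (8.554740905761719, 11.758824348449707), 95.0252685546875)
0.22 [356.2503 184.9406] [355.4207 184.7723]
0.18 [355.7816 197.533 ] [354.9694 197.363 ]
0.1377 [355.3067 210.2905] [354.5122 210.119 ]
0.123 [355.1464 214.596 ] [354.3579 214.4241]
0.06 [354.4857 232.3447] [353.7218 232.1712]
```

The scene and wrist views agree that the tip is about 2 mm too far in +y. Correcting, then entering the upper bushing slowly.

Emit:
arm_command(series="-0.9 0.6 0 0 255;-0.9 0.6 0 0 255;0 0 3 0 255;0 0 4 0 255;0 0 4 0 255;0 0 4 0 255;0 0 4 0 255;0 0 3 0 255;0 0 2 0 255;0 0 0 0 255;0 0 0 0 255;0 0 0 0 255")

```text
time_s: 12.87
tool_pos: [0.4806, 0.1487, 0.2252]
tool_rot: [180.0, -0.0, 57.2]
force: [-0.6, -0.1, -1.4]
grip_width: 0.0216
grasp_force: 34.8
```

```bash
python3 - <<'E'
from m import *
o=telemetry.get_obs();print(o["tool_pos"],o["tool_rot"],o["force"],o["wrist_torque"])
im,p=snap("w6");uv,e=ring(im,p,(280,165,360,262));print(uv,e[1],M:=None)
B=wplane(uv,.123,p);M=R.from_euler('xyz',p[1],degrees=True).as_matrix();print("bush in tool",M.T@(B-p[0])*1000)
s=cams.read_camera("scene");g=cv2.cvtColor(s,cv2.COLOR_BGR2GRAY)
for r in(204,208): print(r,g[r,346:364])
a=cv2.resize(s[160:250,305:405],None,fx=4,fy=4,interpolation=cv2.INTER_CUBIC)
b=cv2.resize(im[160:340,220:420],(400,360),interpolation=cv2.INTER_CUBIC)
cv2.imwrite("pics/c6.png",np.hstack([a,b]))
E
```

```text
[0.4806 0.1487 0.2252] [179.9843  -0.0281  57.1717] [-0.6349 -0.0565 -1.3738] [-0.0832  0.0177  0.0415]
(316.6067123413086, 239.94161224365234) (42.71726608276367, 43.45028305053711) None
bush in tool [  0.6671  -0.4609 102.2037]
204 [ 72  72  76  76  82 107 131 142 149 146 123  84  75  76  71  75  76  74]
208 [227 228 227 225 216 174 140 144 151 157 196 224 223 218 200 197 199 197]
```

View pics/c6.png

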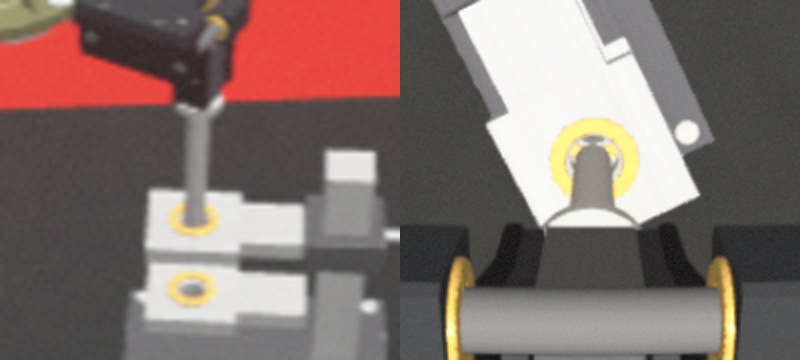

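The rod is centred in the ring in both views, and the force is nil. Continuing down.

Emit:
arm_command(series="0 0 3 0 255;0 0 5 0 255;0 0 5 0 255;0 0 5 0 255;0 0 5 0 255;0 0 5 0 255;0 0 4 0 255;0 0 3 0 255;0 0 2 0 255;0 0 0 0 255;0 0 0 0 255")

```text
time_s: 13.88
tool_pos: [0.4805, 0.1486, 0.188]
tool_rot: [180.0, -0.0, 57.2]
force: [0.1, -0.3, -2.7]
grip_width: 0.0215
grasp_force: 34.8
```

```bash
python3 - <<'E'
from m import *
im,p=snap("w7");s=cams.read_camera("scene");cv2.imwrite("pics/s7.png",s)
o=telemetry.get_obs();print(p,o["force"],o["wrist_torque"])
g=cv2.cvtColor(s,cv2.COLOR_BGR2GRAY)
for r in(206,208,210,222,224,226): print(r,g[r,344:364])
a=cv2.resize(s[160:250,305:405],None,fx=4,fy=4,interpolation=cv2.INTER_CUBIC)
b=cv2.resize(im[160:340,220:420],(400,360),interpolation=cv2.INTER_CUBIC)
cv2.imwrite("pics/c7.png",np.hstack([a,b]))
E
```

```text
(array([0.4805, 0.1486, 0.188 ]), array([179.9948,  -0.0097,  57.1729])) [ 0.2093  0.3108 -2.0395] [-0.0797  0.0437 -0.0327]
206 [ 93  92  88  87  79  81  88 107 131 141 147 147 121  84  73  74  77  71
  70  74]
208 [226 226 226 226 225 224 216 175 138 142 151 158 196 224 224 216 202 197
 197 199]
210 [229 228 228 229 229 228 212 160 136 141 148 158 202 228 231 230 231 231
 232 231]
222 [191 191 191 191 199 207 209 211 212 210 216 221 223 225 223 223 223 225
 225 224]
224 [146 145 146 144 147 146 147 143 147 144 141 145 147 147 146 148 146 149
 148 149]
226 [227 228 226 228 227 220 206 177 147 148 165 186 199 199 203 200 193 183
 182 176]
```

Emit:
arm_command(series="0 0 3 0 255;0 0 5 0 255;0 0 5 0 255;0 0 5 0 255;0 0 5 0 255;0 0 5 0 255;0 0 5 0 255;0 0 4 0 255;0 0 3 0 255;0 0 2 0 255;0 0 0 0 255;0 0 0 0 255;0 0 0 0 255")

```text
time_s: 15.07
tool_pos: [0.4806, 0.1487, 0.1463]
tool_rot: [180.0, -0.0, 57.2]
force: [-0.9, -0.0, -1.5]
grip_width: 0.0217
grasp_force: 34.8
```

```bash
python3 - <<'E'
from m import *
im,p=snap("w8");s=cams.read_camera("scene");cv2.imwrite("pics/s8.png",s)
o=telemetry.get_obs();print(p,o["force"],o["wrist_torque"])
a=cv2.resize(s[170:270,305:405],None,fx=4,fy=4,interpolation=cv2.INTER_CUBIC)
b=cv2.resize(im[160:340,220:420],(400,360),interpolation=cv2.INTER_CUBIC);b=np.vstack([b,b[:40]*0])
cv2.imwrite("pics/c8.png",np.hstack([a,b]))
E
```

```text
(array([0.4806, 0.1487, 0.1463]), array([179.9817,  -0.0311,  57.1702])) [-0.1797 -0.5857 -2.5808] [-0.1204  0.1208  0.0236]
```

View pics/c8.png

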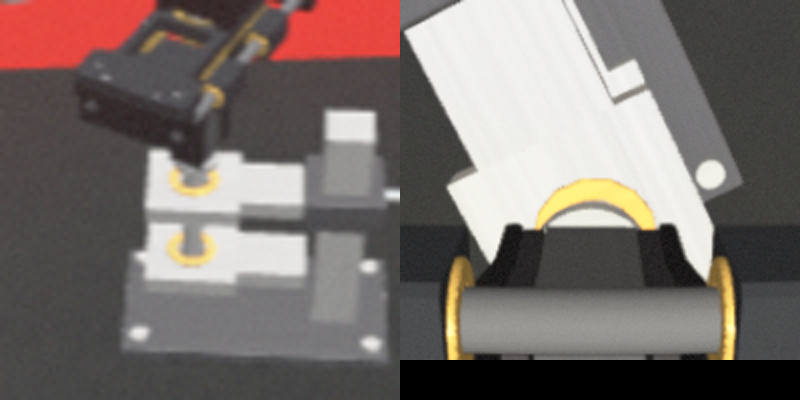

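The rod spans both bushings, centred, with its collar above the upper ring. Lowering 2 mm more for margin, then holding and handing in.

Emit:
arm_command(series="0 0 1 0 255;0 0 1 0 255;0 0 0 0 255;0 0 0 0 255;0 0 0 0 255;0 0 0 0 255;0 0 0 0 255;0 0 0 0 255")

```text
time_s: 15.83
tool_pos: [0.4804, 0.1486, 0.144]
tool_rot: [180.0, -0.0, 57.2]
force: [0.0, -0.1, -1.8]
grip_width: 0.0221
grasp_force: 34.8
```

```bash
python3 - <<'E'
from h import *
o=telemetry.get_obs();print(o["tool_pos"],o["force"],o["grasp_force"],o["joint_velocities"])
if .141<o["tool_pos"][2]<.147 and o["grasp_force"]>10 and abs(o["force"]).max()<8: print(env.sign_off())
E
```

```text
[0.4804244  0.14861317 0.14398803] [ 0.03629065 -0.05590119 -1.84382921] 34.81034706666833 [ 0.14769687 -0.00380443  0.05017937  0.11125762  0.04831743  0.00438485
 -0.0922598 ]
the job is handed in; nothing more can be done
None
```

The job is handed in (no verdict came back): the gripper is holding the short rod still and upright through both bushings, with its tip about 13 mm below the lower bushing and its collar about 9 mm above the upper rim (estimated from the grasp height and a camera-measured rim, good to a few mm).

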